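Hang the cleaning basket and dip it four clicks

TASK

Hang the wire cleaning basket by its bail on the two hooks of the dip stand and let go of it, then press the stand's lever down exactly four clicks from its rest, so that the basket hangs down into the tank; do not let it run on towards the fifth. Finish while still holding the lever down there: its spring lifts it again if let go.

Things in the scene. Friction and masses are not known exactly. Their poses are not given: they have to be found in the camera images.
- bail (a point): Middle of the top bar of the loose wire basket's bail (0.2 to 0.4 kg), in its flat moulded grip, 10 x 44 x 16 mm (x, y, z): grasp it here, across x. The bar, a 6 mm rod, lies along the point's y, bare beyond the grip to the rigid uprights at y = -54 and +54 mm, 112 mm above the basket's underside; basket 74 x 112 x 45 mm, open at the top, centred under the bar. Site z up.
- dip_stand: Dip stand of grey castings, fixed. Origin at bench height under the tank's middle; x points from the tank to the rack column behind it, y left, z up. Open dry tank: 168 mm in y, 124 mm in x, rim 84 mm above the bench. Column behind it from x = 72 mm, 0.28 m high at most. At the right the lever (y = -150 mm) with a click plate with steel pins and a spring pawl.
- hook_seat (a point): Where the bar's middle comes to hang, over the tank, bar along y; axes as dip_stand. Two hooks of 6 mm rod at y = -36 and +36 mm come from a cross bar 72 mm behind (+x); tips turn up in front, 20 mm before and above the seat. Bring the basket in from the front (-x), bar above the tips, rim below the hooks (undersides 9 mm under the seat). 212 mm high at rest, sinks 12.6 mm a click.
- lever_ball (a point): Centre of the black ball knob, 30 mm diameter, at the end of the lever, 150 mm from its axis. At rest the lever points to dip_stand's -x and 32 degrees up, after four clicks 32 degrees down. The ball moves in dip_stand's x-z plane; it can be pressed from above all the way, or pinched across y. It resists with 2 to 18 N.
- lever_pivot (a point): Point on the lever's axis in the plane of the ball; the axis lies along dip_stand's y, 170 mm above the bench.
- lever (a joint): Lever angle in rad: 0 at rest (up), grows as the ball goes down; stop at 1.50. A notch every 0.28: rest is notch 0, the fourth click is at 1.12, the fifth at 1.40. From a notch it first needs a hard push (10 to 18 N at the ball), which falls to 2 to 6 N until the pawl clicks into the next notch, where it rises sharply again. A spring drives it back to 0 when let go.

How it is judged:
On the way, in this order (a step that is already met when the one before it is completed fails the run):
1. the basket hangs by its bail on both hooks, let go, with the lever still up (distance between bail and hook_seat below 0.015 m and angle between bail's own z axis and vertical below 0.2 rad and angle between the y axis of bail and the y axis of hook_seat, either way round below 0.2 rad and contact force between the fingers and basket below 0.2 N and value of joint lever below 0.14 rad), for 0.3 s.
2. the lever has been pressed to the fourth notch (value of joint lever between 1.02 and 1.22 rad and contact force between the fingers and lever above 1.5 N), for 0.3 s.
At the end, for the whole second after the job is handed in: The fingers still hold the lever (over 1.5 N) in the fourth notch (1.12 rad, within 0.10); the basket hangs from the hooks alone: bar within 15 mm of the seat point, level and along y within 0.2 rad, not touching tank or robot; the robot does not push on the hooks (all of step 2 and contact force between the arm and hook_carriage below 0.3 N and contact force between the arm and basket below 0.2 N and contact force between basket and tank below 0.2 N and contact force between basket and hook_carriage above 1 N and distance between bail and hook_seat below 0.015 m and angle between bail's own z axis and vertical below 0.2 rad and angle between the y axis of bail and the y axis of hook_seat, either way round below 0.2 rad); the arm keeps its last pose, push and grip.
It fails at once if the lever ran on past the fourth notch over the next pin (value of joint lever above 1.29 rad).
It also fails if it takes over 72 s, if anything falls off the work surface, if the arm or the gripper's body presses on something with over 40 N, if the wrist force passes 120 N, or if a joint passes its speed limit or range.

ROBOT

A 7-joint arm with a two-finger parallel gripper is mounted at the origin on a cart in front of the work surface, level with it; the furniture and walls round the work are solid. World frame = base frame: x ahead of the robot, y to its left, z up, the work surface at z = 0. Lengths are in m, angles in rad, forces in N, time in s.
With the tool pointing down it reaches from about 0.425 to 0.825 m from the base axis. Payload 3.6 kg.
Tool frame: the origin (TCP) lies at the very end of the fingers, on their centre line; the grasp point (between the pads) lies 19 mm behind it (env.hold_point_z is the distance from the TCP to the grasp point, in m); z points along the fingers, y is the line along which they close (so a half turn about z gives the same grasp; the last joint's range is limited). The gripper opens to 93 mm and grips with 3 to 60 N. Pads are 15 mm wide; open, the fingers measure 128 mm over their backs; the gripper's body (75 mm by 188 mm) begins 65 mm behind the grasp point.
Start: joints at [-1.198, 0.615, -0.013, 1.423, 0.008, 1.103, -0.04], TCP at [0.253, 0.599, 0.219] pointing down, gripper open.
Joint ranges: [-3.12, 3.12], [-0.3, 2.06], [-1.34, 1.32], [0.26, 2.42], [-1.36, 4.5], [0.01, 1.98], [-2.84, 2.84]. Speed limits (rad/s): [2.79, 2.79, 3.14, 3.14, 3.14, 3.14, 3.14].

INTERFACE

Orientations are given as [roll, pitch, yaw] about the fixed x, y, z axes, in that order (R = Rz(yaw) Ry(pitch) Rx(roll)).
In Python, from rig import telemetry, snapshot, camera_params, hand_in, search_frame, silhouettes, env gives the robot as it stands.
- The arm moves only by the tool send_rows, never from a script. Its argument "series" is text: rows parted by semicolons, each of 5 numbers parted by spaces: the shift along the world's x, y, z in m, then the turn about the world's z in degrees, then the gripper's target within -1 to 1 (shut at 1, half-way at 0, fully open at -1). In form: tx ty tz twist claw; .... A call has exactly 10 rows; each row shifts and turns the commanded pose from where the row before left it; what a row does not reach is not made up. A row lasts 1/8 s, in which the tool goes at most 62.5 mm and 10.7 degrees, less where a joint would pass 70% of its speed; a pose out of reach is approached as far as the arm can. A call with a gripper value outside its range is refused whole. The fingers move at their own pace and stop on an object; the grip force is fixed at half the most. Time passes only in rows, so rows that do not move let the fingers close, or fill a call up. It gives the time, the measured TCP pose, the force, the opening and the grip force at its end, in the units of the state.
- telemetry.sense(): the state, without advancing time (a new reading comes with each control period).
- snapshot(name): name is "scene" or "side" or "wrist"; returns the picture (384x512x3 uint8, blue, green, red); there is no depth.
- camera_params(name): a dict with "fx", "fy", "cx", "cy" (pixels), "extrinsics" (4x4, takes a point from camera to world coordinates). Camera axes: x right, y down, z forward; pixel columns grow to the right and rows downward; lengths in m; the calibration is good to about 2 mm. The wrist camera is an equidistant fisheye: a pixel r from the principal point sees the ray r / f radians off the axis. A picture is of the moment at which its call begins: read the wrist's pose just before it. camera_params takes no time and is no camera call; for the wrist camera it gives the pose at the moment of the call.
- hand_in(): hands the job in; it is judged then, once.
Trained networks look in the newest picture that a camera, given by its name, has taken for a name from the list of things; names that differ only in an ending like _2 or _b are one class to them, and where a whole thing is asked for, a point or a joint stands for the part that bears it (a point fixed in the world has none). Each returns a list of dicts, best first, with "confidence" (0 to 1); they miss things now and then, are a little off and sometimes report something else, mostly with a low value. They report only what shows in the picture. A call takes as long as a camera call.
- search_frame(camera, query): "at" ([column, row] in pixels, amid what is visible of it).
- silhouettes(camera, query): "pixels" (384x512 bool, what is visible of it) and "at" ([column, row] in pixels, amid what is visible of it).
The state is a dict: "time_s": time; "joints": joint angles; "qd": joint speeds; "tau": joint torques, N m; "tool_pos": TCP position; "ee_rot": TCP orientation; "force": force on the tool from outside, world axes, zero at the start; "wrist_torque": the same for the moment, N m; "grip_width": finger opening in m; "grasp_force": force on a finger pad.
Only numpy, scipy, OpenCV 4.12 (cv2) and the standard library are available. Lean on these libraries where they do the work, as an engineer would, in place of code of your own. Each camera call takes 0.05 s, during which the arm holds its last target. There are 200 camera calls.

## Working session

There is one attempt and no reset: what is moved stays moved. The work goes in short steps, Python scripts to look and compute and a tool call to move; the robot and the scene stay as the last step left them, time stands still between calls to the robot, and variables do not carry over. Pictures are saved under pics/ and viewed, at most 10 in all, crops included, and the job is handed in when it is done.

Besides the shell and the picture viewer there is one more tool, called after "Call:" as a command line: name --argument value ..., lists and objects as JSON in quotes. send_rows: Moves the arm, as the interface text tells. Its arguments: {"type":"object","properties":{"series":{"type":"string"}},"required":["series"]}

```bash
mkdir -p pics; cat > h.py <<'E'
import numpy as np, cv2
from rig import telemetry, snapshot, camera_params, hand_in, search_frame, silhouettes, env
def ray(cam,uv,P=None):
    P=P or camera_params(cam); T=np.array(P["extrinsics"])
    x=(uv[0]-P["cx"])/P["fx"]; y=(uv[1]-P["cy"])/P["fy"]
    if cam=="wrist":
        r=np.hypot(x,y); s=np.sin(r)/r if r>1e-9 else 1; d=np.array([x*s,y*s,np.cos(r)])
    else: d=np.array([x,y,1.])
    d=T[:3,:3]@d; return T[:3,3],d/np.linalg.norm(d)
def tri(rs):
    A=0;b=0
    for o,d in rs:
        M=np.eye(3)-np.outer(d,d); A=A+M; b=b+M@o
    p=np.linalg.solve(A,b); return p,[np.linalg.norm((np.eye(3)-np.outer(d,d))@(p-o)) for o,d in rs]
def proj(cam,p,P=None):
    P=P or camera_params(cam); T=np.linalg.inv(np.array(P["extrinsics"])); c=T[:3,:3]@np.array(p)+T[:3,3]
    if cam=="wrist":
        r=np.hypot(c[0],c[1]); t=np.arctan2(r,c[2]); k=t/r if r>1e-9 else 1/c[2]; return np.array([P["cx"]+P["fx"]*c[0]*k,P["cy"]+P["fy"]*c[1]*k])
    return np.array([P["cx"]+P["fx"]*c[0]/c[2],P["cy"]+P["fy"]*c[1]/c[2]])
E
python3 - <<'E'
from h import *
s=telemetry.sense(); print(s); print(env.hold_point_z)
for c in ["scene","side","wrist"]:
    cv2.imwrite(f"pics/a_{c}.png",snapshot(c)); P=camera_params(c); print(c,P["fx"],P["cx"],np.round(P["extrinsics"],3).tolist())
    for q in ["bail","dip_stand","hook_seat","lever_ball","lever_pivot"]:
        print(q,[(np.round(r["at"],1).tolist(),round(r["confidence"],2)) for r in search_frame(c,q)[:3]])
a=np.hstack([cv2.imread("pics/a_scene.png"),cv2.imread("pics/a_side.png")])
E
```

```text
{'time_s': 0.0, 'joints': array([-1.19748428,  0.61593243, -0.01259803,  1.42489695,  0.00811717,
        1.10337089, -0.04040467]), 'qd': array([ 0.00042944, -0.0008026 ,  0.00113221,  0.00036921,  0.00060314,
       -0.00030841, -0.00179554]), 'tau': array([ 2.03325981e-04, -4.58932185e+01,  2.08674478e-01, -1.65744370e+01,
       -6.12200098e-02,  2.04250461e-02,  2.41059824e-04]), 'tool_pos': array([0.25270852, 0.59801011, 0.2174733 ]), 'ee_rot': array([-3.13903636e+00,  6.23671115e-05,  2.74183529e+00]), 'force': array([-0.0664718 ,  0.85542496, -0.07757606]), 'wrist_torque': array([-0.02890486,  0.02250383, -0.05413055]), 'grasp_force': 0.0, 'grip_width': 0.09274548626589267}
0.0188
scene 400.0006141882783 256.2928751717785 [[0.671, -0.5, 0.548, -0.012], [-0.742, -0.452, 0.495, -0.407], [0.0, -0.738, -0.674, 0.88], [0.0, 0.0, 0.0, 1.0]]
bail [([316.7, 209.9], 0.64), ([177.5, 209.0], 0.6)]
dip_stand [([274.6, 235.3], 0.64)]
hook_seat [([268.9, 177.0], 0.74)]
lever_ball [([315.9, 212.2], 0.82)]
lever_pivot [([271.4, 236.5], 0.74)]
side 467.53196388073127 263.9073714706232 [[0.999, 0.022, -0.044, 0.594], [0.049, -0.48, 0.876, -1.022], [-0.001, -0.877, -0.48, 0.778], [0.0, 0.0, 0.0, 1.0]]
bail [([253.5, 181.5], 0.62)]
dip_stand [([269.6, 226.9], 0.89)]
hook_seat []
lever_ball [([283.8, 211.0], 0.76)]
lever_pivot [([268.8, 227.5], 0.67)]
wrist 297.3186396354542 258.8845506758657 [[0.389, 0.888, 0.245, 0.185], [0.921, -0.375, -0.103, 0.626], [0.0, 0.266, -0.964, 0.385], [0.0, 0.0, 0.0, 1.0]]
bail [([161.5, 329.0], 0.9)]
dip_stand []
hook_seat []
lever_ball []
lever_pivot []
```

View pics/a_scene.png

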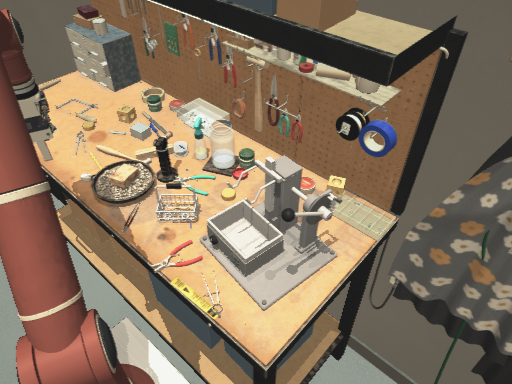

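View pics/a_side.png

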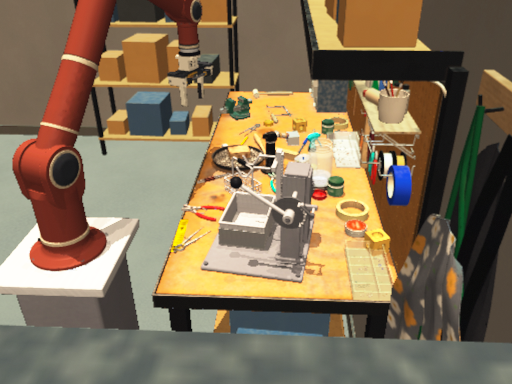

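The scene view shows the basket near (177,207), the tank near (245,238) and the black ball near (288,214). In the side view the ball is near (236,184) and the lever disc near (290,210). I'll enlarge both.

```bash
python3 - <<'E'
from h import *
a=cv2.imread("pics/a_scene.png")[150:300,145:345]; b=cv2.imread("pics/a_side.png")[140:290,175:375]
f=lambda i:cv2.resize(i,(800,600),interpolation=cv2.INTER_CUBIC)
cv2.imwrite("pics/b1.png",f(a)); cv2.imwrite("pics/b2.png",f(b))
E
```

```text
(no output)
```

View pics/b1.png

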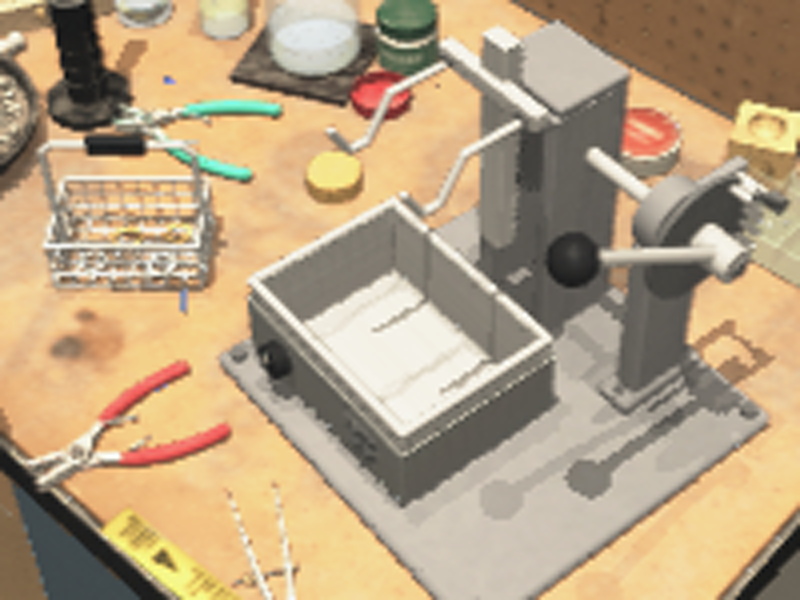

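View pics/b2.png

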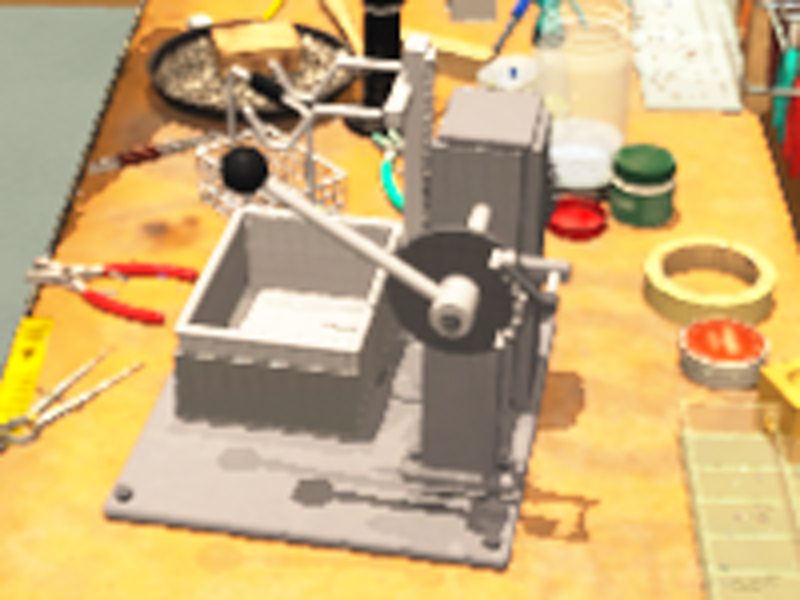

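The crops give the ball at b1 (573,259) and b2 (243,169), and the rim corners, grip and hook tips are clear enough to fit the stand's pose.

```bash
cat > fit.py <<'E'
from h import *
from scipy.optimize import least_squares
S=lambda u,v:np.array([145+u/4,150+v/4]); D=lambda u,v:np.array([175+u/4,140+v/4])
PS,PD=camera_params("scene"),camera_params("side")
if __name__=="__main__":
    print("bail",tri([ray("scene",S(116,145)),ray("side",D(267,90))]))
    b=tri([ray("scene",S(573,259)),ray("side",D(243,169))]); print("ball",b)
    rim=[(-62,84),(62,84),(62,-84),(-62,-84)]
    sc=[S(250,283),S(398,200),S(550,350),S(402,440)]; sd=[D(243,210),D(405,222),D(365,368),D(180,330)]
    for i in range(4): print("rim",rim[i],np.round(tri([ray("scene",sc[i]),ray("side",sd[i])])[0],4))
    def W(q,p):
        c,s=np.cos(q[2]),np.sin(q[2]); return np.array([q[0]+c*p[0]-s*p[1],q[1]+s*p[0]+c*p[1],p[2]])
    def f(q):
        r=[]
        for i,(x,y) in enumerate(rim):
            p=W(q,(x/1e3,y/1e3,.084)); r+=[proj("scene",p,PS)-sc[i],proj("side",p,PD)-sd[i]]
        p=W(q,(q[3],-.150,.17+.15*np.sin(np.radians(32)))); r+=[proj("scene",p,PS)-S(573,259),proj("side",p,PD)-D(243,169)]
        return np.ravel(r)
    o=least_squares(f,[.6,-.2,0,-.05],loss="soft_l1"); q=o.x; print("stand",q,np.round(f(q),1))
    pts={"seat":(0,0,.212),"tipL":(-.02,.036,.232),"tipR":(-.02,-.036,.232),"pivot":(q[3]+.15*np.cos(np.radians(32)),-.15,.17)}
    for k,v in pts.items():
        p=W(q,v); a=(proj("scene",p,PS)-[145,150])*4; d=(proj("side",p,PD)-[175,140])*4; print(k,p.round(4),a.round(),d.round())
E
python3 fit.py
```

```text
bail (array([0.45413378, 0.33158351, 0.10629916]), [np.float64(0.0004273847879079311), np.float64(0.00042738478790788537)])
ball (array([ 0.47839084, -0.05723   ,  0.24641109]), [np.float64(0.0008318834520945162), np.float64(0.0008318834520945423)])
rim (-62, 84) [0.4472 0.1871 0.0754]
rim (62, 84) [0.5691 0.1636 0.0816]
rim (62, -84) [0.5472 0.0048 0.062 ]
rim (-62, -84) [0.4211 0.0204 0.0769]
stand [ 0.49291855  0.08847206 -0.16167068  0.00841557] [ 0.7 -1.6 -1.4 -0.9  0.3 -1.  -1.1  0.4  1.5 -3.  -3.1 -4.4  0.7 -1.3
 -2.2 -0.3  1.1 -0.2 -1.  -0.1]
seat [0.4929 0.0885 0.212 ] [398. 166.] [288. 111.]
tipL [0.479  0.1272 0.232 ] [335. 124.] [271.  59.]
tipR [0.4674 0.0562 0.232 ] [407. 189.] [244. 105.]
pivot [ 0.6026 -0.0814  0.17  ] [725. 253.] [449. 307.]
```

```bash
python3 - <<'E'
from fit import *
for n,a,b in [("colBR",(628,72),(530,148)),("colBL",(555,22),(545,95)),("carr",(500,35),(420,38)),("xbarR",(548,117),(398,115)),("xbarL",(450,45),(412,65))]:
    p,r=tri([ray("scene",S(*a)),ray("side",D(*b))]); print(n,p.round(4),np.round(r,4))
o,d=ray("wrist",(161.5,329)); print(o+d*(.112-o[2])/d[2])
i=cv2.imread("pics/a_wrist.png"); cv2.imwrite("pics/b3.png",cv2.resize(i[234:384,60:260],(800,600),interpolation=cv2.INTER_CUBIC))
E
```

```text
colBR [0.6526 0.0353 0.2166] [0.0004 0.0004]
colBL [0.6635 0.1046 0.2177] [0.0021 0.0021]
carr [0.5795 0.0825 0.2682] [0.002 0.002]
xbarR [0.5673 0.0328 0.2379] [0.0013 0.0013]
xbarL [0.5764 0.1212 0.2349] [0.0029 0.0029]
[0.37009895 0.41629574 0.112     ]
```

View pics/b3.png

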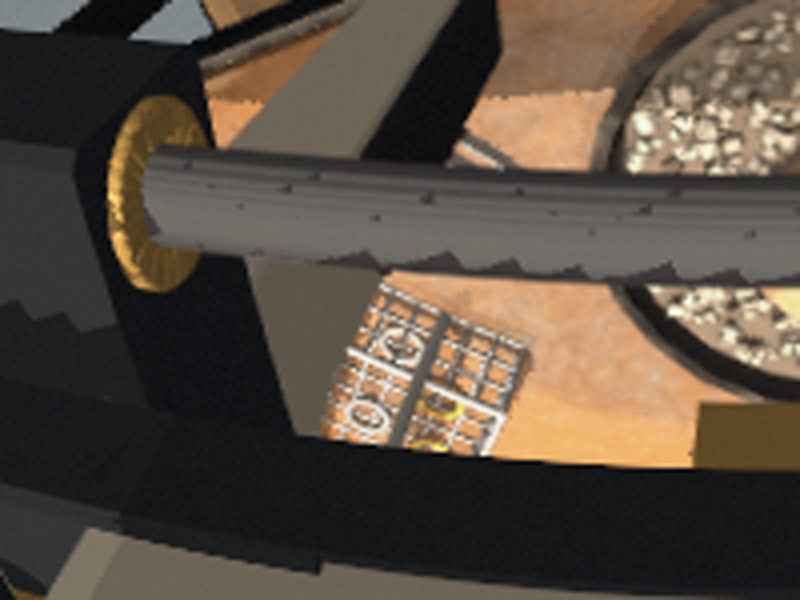

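```bash
python3 - <<'E'
from fit import *
P=camera_params("wrist"); print({k:P[k] for k in("fx","fy","cx","cy")})
print("tcp proj",proj("scene",[.253,.598,.217]),proj("side",[.253,.598,.217]),proj("wrist",[.253,.598,.217]))
print("bail->wrist",proj("wrist",[.454,.332,.108]))
o,d=ray("scene",(122,183)); p=o-d*o[2]/d[2]; print("plate",p,proj("wrist",p),proj("side",p))
E
```

```text
{'fx': 297.3186396354542, 'fy': 297.3186396354542, 'cx': 258.8845506758657, 'cy': 192.05792412037218}
tcp proj [ 48.02518464 148.86026069] [192.54756785 101.81496129] [259.95543993 234.88326389]
bail->wrist [147.43555343 376.70847092]
plate [0.41332935 0.57115079 0.        ] [284.41486224 273.06482518] [237.37401987 159.54653411]
```

View pics/a_wrist.png

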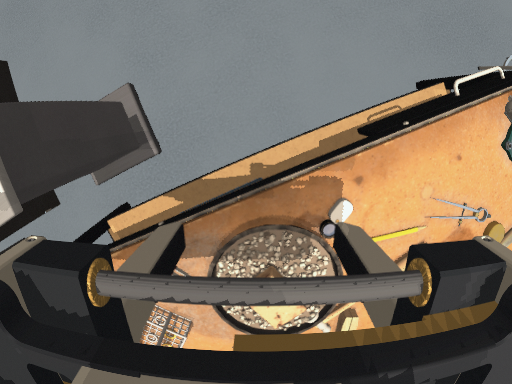

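The wrist view shows the plate at (275,278), matching its prediction. The basket's floor and the bar's shadow are at about (165,326), and its grip is hidden behind the gripper body. I'll get the bar's yaw next.

```bash
python3 - <<'E'
from fit import *
def at(c,uv,z): o,d=ray(c,uv); return o+d*(z-o[2])/d[2]
W=lambda u,v:(60+u/4,234+v/4)
for n,a,b,c,z in [("shadow",W(440,310),W(400,440),"wrist",.003),("edgeL",W(385,285),W(325,440),"wrist",.02),("edgeR",W(525,345),W(490,450),"wrist",.045),("bar",S(45,150),S(193,147),"scene",.112),("grip",S(88,145),S(145,146),"scene",.112),("rimF",S(50,245),S(208,243),"scene",.045)]:
    p,q=at(c,a,z),at(c,b,z); d=p-q; print(n,p.round(3),q.round(3),np.degrees(np.arctan2(d[1],d[0])),np.linalg.norm(d))
print(at("scene",S(116,145),.112))
E
```

```text
shadow [0.414 0.37  0.003] [0.476 0.308 0.003] 135.27866313458202 0.08787118520927661
edgeL [0.386 0.365 0.02 ] [0.454 0.285 0.02 ] 130.74941884839058 0.1056395581390122
edgeR [0.414 0.421 0.045] [0.46  0.378 0.045] 136.79958892593606 0.06286462647215481
bar [0.413 0.359 0.112] [0.486 0.284 0.112] 133.8561691285997 0.10422805568775
grip [0.437 0.34  0.112] [0.463 0.31  0.112] 130.66205546797175 0.04055930780480147
rimF [0.391 0.341 0.045] [0.468 0.258 0.045] 133.14418218995334 0.11378757448331268
[0.45028612 0.32567433 0.112     ]
```

Call:
send_rows --series "0.025 -0.034 -0.002 -2.9 -1;0.025 -0.034 -0.002 -2.9 -1;0.025 -0.034 -0.002 -2.9 -1;0.025 -0.034 -0.002 -2.9 -1;0.025 -0.034 -0.002 -2.9 -1;0.025 -0.034 -0.002 -2.9 -1;0.025 -0.034 -0.002 -2.9 -1;0.025 -0.034 -0.002 -2.9 -1;0 0 0 0 -1;0 0 0 0 -1"

```text
time_s: 2.15
tool_pos: [0.4524, 0.3277, 0.2027]
ee_rot: [3.141, -0.001, 2.338]
force: [0.3, 0.2, -0.7]
grip_width: 0.093
grasp_force: 0.0
```

```bash
python3 - <<'E'
from h import *
s=telemetry.sense(); print(s["time_s"],s["tool_pos"],s["ee_rot"],s["joints"])
P=camera_params("wrist");i=snapshot("wrist"); 
print("bar pred",proj("wrist",[.451,.327,.112],P),[(r["at"],r["confidence"]) for r in search_frame("wrist","bail")])
j=i.copy()
for t in (-.022,0,.022):
    a=np.radians(134); cv2.circle(j,tuple(proj("wrist",[.451+t*np.cos(a),.327+t*np.sin(a),.112],P).astype(int)),2,(0,0,255),-1)
cv2.imwrite("pics/c.png",cv2.resize(j[192:342,156:356],(800,600),interpolation=cv2.INTER_CUBIC))
E
```

```text
2.15 [0.4523793  0.32774904 0.20274704] [ 3.14121400e+00 -1.19615929e-03  2.33813409e+00] [-0.73673792  0.48954182  0.1082513   1.71803469 -0.0646118   0.93721999
  0.16449425]
bar pred [258.31298238 193.82793479] [([259.7, 180.5], 0.86)]
```

View pics/c.png

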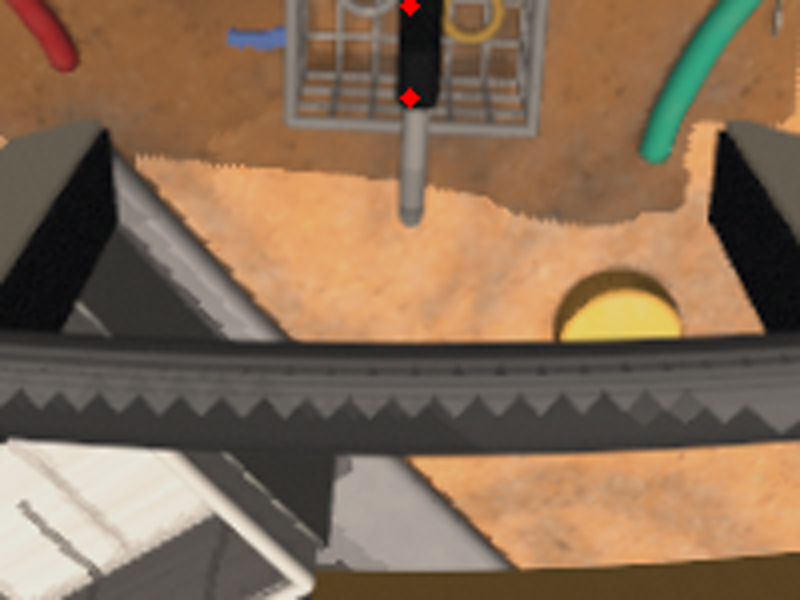

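The wrist crop shows the black grip at about (418,55), 1–2 mm from my prediction, and the bar runs square to the fingers. I'll go down and grip it.

Call:
send_rows --series "0 0 -0.02 0 -1;0 0 -0.02 0 -1;0 0 -0.02 0 -1;0 0 -0.02 0 -1;0 0 -0.016 0 -1;0 0 -0.01 0 -1;0 0 0 0 1;0 0 0 0 1;0 0 0 0 1;0 0 0 0 1"

```text
time_s: 3.5
tool_pos: [0.4532, 0.3269, 0.0971]
ee_rot: [3.141, 0.0, 2.337]
force: [-0.3, 0.1, -1.1]
grip_width: 0.0575
grasp_force: 0.0
```

Call:
send_rows --series "0 0 0 0 1;0 0 0 0 1;0 0 0 0 1;0 0 0 0 1;0 0 0 0 1;0 0 0 0 1;0 0 0 0 1;0 0 0.02 0 1;0 0 0.04 0 1;0 0 0.04 0 1"

```text
time_s: 4.75
tool_pos: [0.4518, 0.3257, 0.1964]
ee_rot: [-3.137, -0.0, 2.337]
force: [1.3, 0.2, -3.6]
grip_width: 0.0099
grasp_force: 29.8
```

Call:
send_rows --series "-0.01 -0.01 0.011 -8.8 1;-0.01 -0.02 0.011 -8.8 1;-0.01 -0.02 0.011 -8.8 1;0 -0.025 0 -8.8 1;0 -0.025 0 -8.9 1;0 -0.025 0 -8.9 1;0 -0.03 0 0 1;0 -0.03 0 0 1;0 -0.03 0 0 1;0 -0.011 0 0 1"

```text
time_s: 6.0
tool_pos: [0.4218, 0.0987, 0.2291]
ee_rot: [-3.139, 0.001, 1.409]
force: [0.9, 0.4, -4.4]
grip_width: 0.01
grasp_force: 30.0
```

```bash
python3 - <<'E'
from h import *
s=telemetry.sense(); print(s["time_s"],s["tool_pos"],s["ee_rot"],s["force"])
P=camera_params("wrist")
a,b,w=snapshot("scene"),snapshot("side"),snapshot("wrist")
for n,i in zip("abw",(a,b,w)): cv2.imwrite(f"pics/d_{n}.png",i)
f=lambda i:cv2.resize(i,(400,300),interpolation=cv2.INTER_CUBIC)
cv2.imwrite("pics/d.png",np.vstack([np.hstack([f(a[140:260,180:340]),f(b[120:240,160:320])]),np.hstack([f(w),f(w[230:380,156:356])])]))
E
```

```text
6.0 [0.42175105 0.09866552 0.22911696] [-3.13921100e+00  1.29702712e-03  1.40858322e+00] [ 0.90099494  0.37284234 -4.40798824]
```

View pics/d.png

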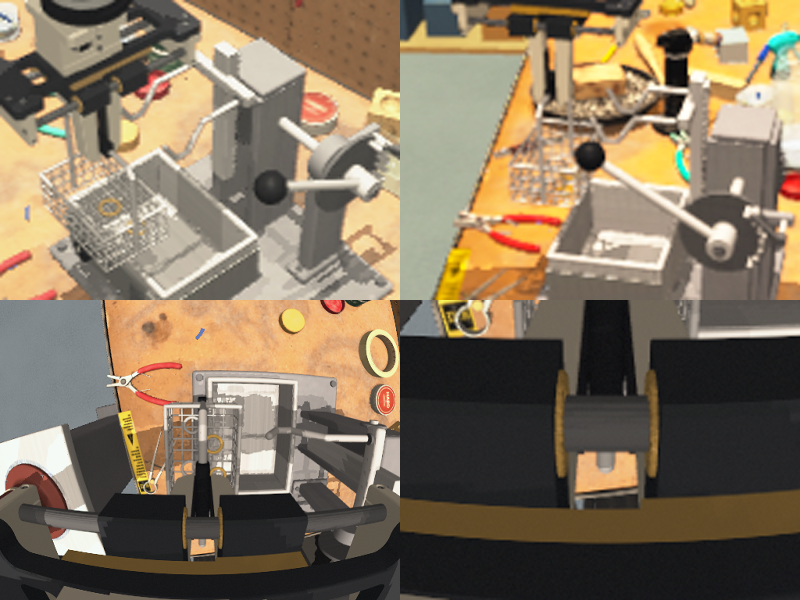

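The gripper holds the basket in front of the hooks, and the bar looks parallel to the tank (wrist panel: left hook tip near (272,434), rim on the left at (208–297,378)). I'll overlay the predicted points to refine the seat.

```bash
python3 - <<'E'
from h import *
P=camera_params("wrist"); w=cv2.imread("pics/d_w.png")
x0,y0,k=230,85,3
j=cv2.resize(w[y0:y0+200,x0:x0+265],(795,600),interpolation=cv2.INTER_CUBIC)
q=(.4929,.0885,-.1617)
def Wd(p): c,s=np.cos(q[2]),np.sin(q[2]); return [q[0]+c*p[0]-s*p[1],q[1]+s*p[0]+c*p[1],p[2]]
for n,p in {"tip":(-.02,.036,.232),"seat":(0,.036,.212),"seatM":(0,0,.212),"FL":(-.062,.084,.084),"BL":(.062,.084,.084),"BR":(.062,-.084,.084),"tcp":None}.items():
    u=proj("wrist",Wd(p) if p else telemetry.sense()["tool_pos"],P); v=((u-[x0,y0])*3+1).round().astype(int); print(n,u.round(1),v)
    cv2.drawMarker(j,tuple(int(t) for t in v),(0,0,255),0,14,1)
cv2.imwrite("pics/e.png",j)
E
```

```text
tip [347.1 179.9] [352 286]
seat [367.1 173.4] [412 266]
seatM [361.9 224.5] [397 419]
FL [268.3 102.2] [116  53]
BL [381.2 107.6] [455  69]
BR [368.  249.1] [415 493]
tcp [258.5 234.1] [ 86 448]
```

View pics/e.png

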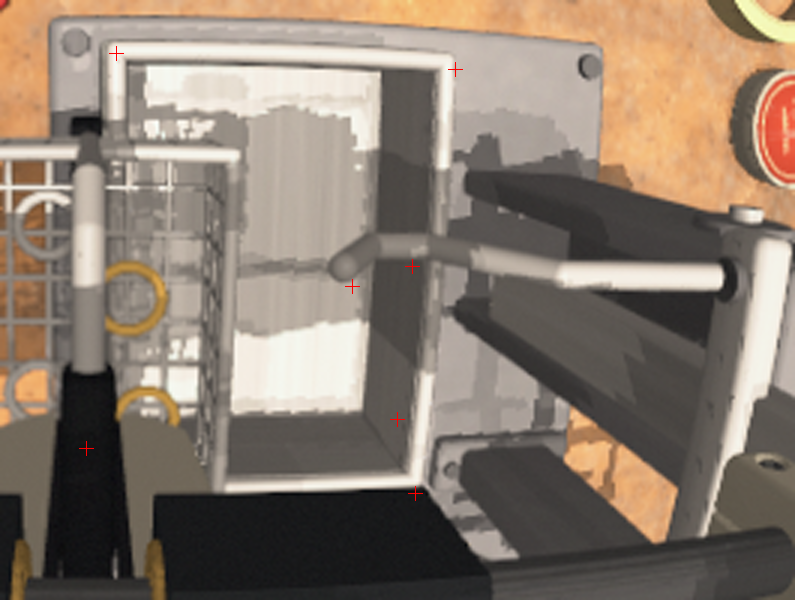

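```bash
python3 - <<'E'
from h import *
from scipy.optimize import least_squares
P=camera_params("wrist"); V=lambda u,v:np.array([230+(u-1)/3,85+(v-1)/3])
ob={"FL":((-.062,.084,.084),V(102,43)),"BL":((.062,.084,.084),V(455,54)),"BR":((.062,-.084,.084),V(420,490)),"tip":((-.02,.036,.232),V(343,264))}
def Wd(q,p): c,s=np.cos(q[2]),np.sin(q[2]); return [q[0]+c*p[0]-s*p[1],q[1]+s*p[0]+c*p[1],p[2]]
for ks in (["FL","BL","BR","tip"],["FL","BL","BR"]):
    f=lambda q:np.ravel([proj("wrist",Wd(q,ob[k][0]),P)-ob[k][1] for k in ks])
    o=least_squares(f,[.49,.09,-.16]); print(ks,o.x,np.round(f(o.x),1))
    print({k:np.round(proj("wrist",Wd(o.x,ob[k][0]),P)-ob[k][1],1) for k in ob})
# bar direction/offset
o1,d1=ray("wrist",V(89,160));o2,d2=ray("wrist",V(89,360))
z=.229+.015
a=o1+d1*(z-o1[2])/d1[2];b=o2+d2*(z-o2[2])/d2[2];print(a,b,np.degrees(np.arctan2(*(a-b)[1::-1])))
E
```

```text
['FL', 'BL', 'BR', 'tip'] [ 0.49210975  0.09277479 -0.14788912] [ 2.1  0.1 -2.1  0.3 -1.4 -2.6  0.4  0.8]
{'FL': array([2.1, 0.1]), 'BL': array([-2.1,  0.3]), 'BR': array([-1.4, -2.6]), 'tip': array([0.4, 0.8])}
['FL', 'BL', 'BR'] [ 0.49239269  0.09208573 -0.14544154] [ 2.3  0.9 -2.   0.7 -1.  -2.2]
{'FL': array([2.3, 0.9]), 'BL': array([-2. ,  0.7]), 'BR': array([-1. , -2.2]), 'tip': array([0.8, 2. ])}
[0.4324214  0.15951761 0.244     ] [0.42682125 0.12440751 0.244     ] 80.93752079412165
```

The refined seat is (0.492, 0.093) with the stand's yaw near -8.5°, and the bar is parallel to within 1°. I'll move in over the tips.

Call:
send_rows --series "0 0 0.006 0 1;0.01 -0.0014 0 0 1;0.01 -0.0014 0 0 1;0.01 -0.0014 0 0 1;0.01 -0.0014 0 0 1;0.01 -0.0014 0 0 1;0.01 -0.0014 0 0 1;0.01 -0.0013 0 0 1;0 0 0 0 1;0 0 0 0 1"

```text
time_s: 7.4
tool_pos: [0.4925, 0.091, 0.2355]
ee_rot: [-3.141, 0.0, 1.412]
force: [0.3, -0.3, -4.8]
grip_width: 0.0095
grasp_force: 30.0
```

Call:
send_rows --series "0 0 -0.008 0 1;0 0 -0.008 0 1;0 0 -0.007 0 1;0 0 -0.006 0 1;0 0 -0.003 0 1;0 0 -0.002 0 1;0 0 -0.002 0 1;0 0 0 0 1;0 0 0 0 1;0 0 0 0 1"

```text
time_s: 8.65
tool_pos: [0.4931, 0.091, 0.1998]
ee_rot: [3.141, -0.0, 1.412]
force: [-0.5, 0.6, -4.1]
grip_width: 0.0097
grasp_force: 30.0
```

```bash
python3 - <<'E'
from h import *
s=telemetry.sense(); print(s["time_s"],s["tool_pos"],s["force"])
for n in("scene","side","wrist"): cv2.imwrite(f"pics/f_{n}.png",snapshot(n))
E
```

```text
8.65 [0.49306883 0.09102722 0.19977507] [-0.47216557  0.55107348 -4.06166329]
```

Call:
send_rows --series "0 0 -0.001 0 1;0 0 -0.001 0 1;0 0 -0.001 0 1;0 0 -0.001 0 1;0 0 0 0 1;0 0 0 0 1;0 0 0 0 1;0 0 0 0 1;0 0 0 0 1;0 0 0 0 1"

```text
time_s: 10.05
tool_pos: [0.493, 0.091, 0.1959]
ee_rot: [3.141, -0.0, 1.412]
force: [-1.9, 0.1, 4.8]
grip_width: 0.0096
grasp_force: 30.0
```

The bar touches at the expected seat height, with the force swinging from -4 to +5 N. I'll release it.

Call:
send_rows --series "0 0 0.0005 0 0;0 0 0 0 0;0 0 0 0 0;0 0 0 0 0;0 0 0 0 0;0 0 0 0 0;0 0 0 0 0;0 0 0 0 0;0 0 0 0 0;0 0 0 0 0"

```text
time_s: 11.3
tool_pos: [0.493, 0.091, 0.1961]
ee_rot: [-3.142, -0.0, 1.412]
force: [-0.7, -0.6, -1.2]
grip_width: 0.0463
grasp_force: 0.0
```

```bash
python3 - <<'E'
from h import *
s=telemetry.sense(); print(s["time_s"],s["tool_pos"],s["force"],s["grip_width"],s["joints"].round(2))
I={n:snapshot(n) for n in("scene","side","wrist")}
for n in I: cv2.imwrite(f"pics/g_{n}.png",I[n])
f=lambda i:cv2.resize(i,(400,300),interpolation=cv2.INTER_CUBIC)
a,b,w=I["scene"],I["side"],I["wrist"]
cv2.imwrite("pics/g.png",np.vstack([np.hstack([f(a[150:255,190:330]),f(b[125:230,180:320])]),np.hstack([f(w),f(w[135:285,156:356])])]))
E
```

```text
11.3 [0.49297977 0.09102709 0.19614331] [-0.68328419 -0.64694333 -1.24483949] 0.0463163224295729 [-0.5   0.43  0.4   1.88 -0.22  0.86 -0.16]
```

View pics/g.png

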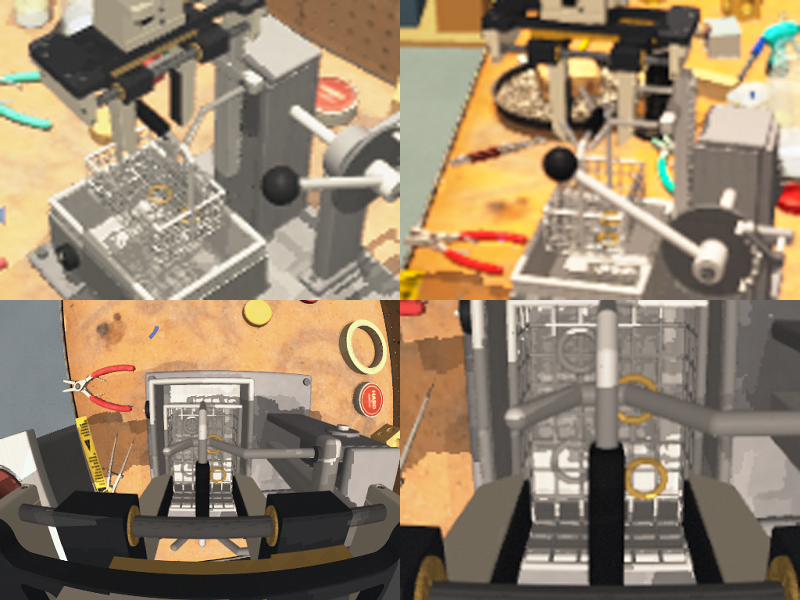

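The basket hangs on both hooks with the fingers open, and its bar sits in the V of the hooks (wrist crop: hook bend and bar meet near (607,395)). I'll lift clear and move over the ball with the fingers closed, turned 90° so that the gripper body clears the click plate.

Call:
send_rows --series "0 0 0.03 0 0;0 0 0.04 0 0;0 0 0.04 0 0;-0.002 -0.0212 0 10 1;-0.002 -0.0212 0 10 1;-0.002 -0.0212 0 10 1;-0.002 -0.0212 0 10 1;-0.002 -0.0212 0 10 1;-0.002 -0.0212 0 10 1;-0.002 -0.0212 0 10 1"

```text
time_s: 12.7
tool_pos: [0.4788, -0.0581, 0.3061]
ee_rot: [-3.142, -0.0, 2.639]
force: [-0.4, 0.3, -0.7]
grip_width: 0.0002
grasp_force: 0.0
```

Call:
send_rows --series "0 0 0 10 1;0 0 0 10 1;0 0 0 0 1;0 0 0 0 1;0 0 0 0 1;0 0 0 0 1;0 0 0 0 1;0 0 0 0 1;0 0 0 0 1;0 0 0 0 1"

```text
time_s: 13.95
tool_pos: [0.479, -0.0574, 0.3061]
ee_rot: [-3.142, -0.0, 2.983]
force: [0.2, -0.1, -0.6]
grip_width: 0.0004
grasp_force: 0.0
```

```bash
python3 - <<'E'
from h import *
s=telemetry.sense(); print(s["time_s"],s["tool_pos"],s["ee_rot"],s["force"],s["grip_width"])
P=camera_params("wrist"); I={n:snapshot(n) for n in("scene","side","wrist")}
for n in I: cv2.imwrite(f"pics/h_{n}.png",I[n])
def blob(n,uv,r=14):
    u,v=np.round(uv).astype(int); g=I[n][max(v-r,0):v+r,u-r:u+r].max(2); m=(g<55).astype(np.uint8)
    k,l,st,c=cv2.connectedComponentsWithStats(m); i=1+np.argmax(st[1:,4]); return c[i]+[u-r,max(v-r,0)],st[i]
for n in I:
    p=proj(n,[.4784,-.0572,.2495],P if n=="wrist" else None); print(n,"pred",p.round(1),*blob(n,p,20 if n!="wrist" else 40))
for q in("lever_ball","bail"): print(q,[(np.round(r["at"],1).tolist(),round(r["confidence"],2)) for r in search_frame("wrist",q)])
E
```

```text
13.95 [ 0.47896869 -0.05737384  0.30613646] [-3.14150957e+00 -4.74542280e-05  2.98270548e+00] [ 0.22414912 -0.12500525 -0.63635789] 0.0004418220077601187
scene pred [288.3 213.4] [287.69852941 214.625     ] [ 14  15  13  14 136]
side pred [235.5 181.4] [235.80412371 181.92783505] [15 16 11 11 97]
wrist pred [260.8 206.2] [258.14183124 206.58527828] [  19   21   37   59 1114]
lever_ball [([262.4, 204.9], 0.62)]
bail []
```

Call:
send_rows --series "0 0 -0.02 0 1;0 0 -0.015 0 1;0 0 -0.007 0 1;-0.0048 0.0007 -0.009 0 1;-0.0048 0.0007 -0.009 0 1;-0.0036 0.0005 -0.01 0 1;-0.0036 0.0005 -0.01 0 1;-0.0021 0.0003 -0.01 0 1;-0.0021 0.0003 -0.01 0 1;0 0 0 0 1"

```text
time_s: 15.45
tool_pos: [0.4549, -0.054, 0.2062]
ee_rot: [3.142, -0.006, 2.983]
force: [-5.3, -0.2, 7.0]
grip_width: 0.0002
grasp_force: 3.5
```

```bash
cat > lev.py <<'E'
from h import *
def run(t):
    s=telemetry.sense(); print(s["time_s"],s["tool_pos"],s["force"])
    I={n:snapshot(n) for n in("scene","side")}
    for n in I: cv2.imwrite(f"pics/{t}_{n}.png",I[n])
    out=[]
    for d in range(0,75,2):
        a=np.radians(32-d); k=.6042-.15*np.cos(a)*.989; y=-.0759+.15*np.cos(a)*.147
        sc=0
        for n in I:
            u,v=np.round(proj(n,[k,y,.17+.15*np.sin(a)])).astype(int); sc+=I[n][v-3:v+4,u-3:u+4].max(2).mean()
        out.append((sc/2,d))
    print(sorted(out)[:5])
E
python3 -c "from lev import run; run('i')"
```

```text
15.45 [ 0.45492438 -0.05398799  0.20621003] [-5.28183094 -0.22796474  6.96093714]
[(np.float64(42.84693877551021), 28), (np.float64(49.04081632653061), 26), (np.float64(57.03061224489796), 24), (np.float64(70.35714285714286), 30), (np.float64(90.41836734693878), 22)]
```

Call:
send_rows --series "0 0 -0.0104 0 1;0 0 -0.0104 0 1;0.001 0 -0.0104 0 1;0.001 0 -0.0104 0 1;0.0021 -0.0003 -0.0102 0 1;0.0021 -0.0003 -0.0102 0 1;0.0036 -0.0005 -0.0099 0 1;0.0036 -0.0005 -0.0099 0 1;0 0 0 0 1;0 0 0 0 1"

```text
time_s: 16.8
tool_pos: [0.4693, -0.0559, 0.1245]
ee_rot: [-3.141, -0.005, 2.982]
force: [-4.2, 0.1, 5.8]
grip_width: 0.0004
grasp_force: 2.5
```

```bash
python3 -c "from lev import run; run('j')"
```

```text
16.8 [ 0.46930548 -0.05592532  0.1245018 ] [-4.15072355  0.05348401  5.80176427]
[(np.float64(46.5), 58), (np.float64(52.214285714285715), 60), (np.float64(58.29591836734694), 56), (np.float64(59.224489795918366), 62), (np.float64(60.20408163265306), 22)]
```

Call:
send_rows --series "0.001 0 -0.002 0 1;0.001 0 -0.002 0 1;0.001 0 -0.002 0 1;0.001 0 -0.002 0 1;0.001 0 -0.002 0 1;0 0 0 0 1;0 0 0 0 1;0 0 0 0 1;0 0 0 0 1;0 0 0 0 1"

```text
time_s: 18.15
tool_pos: [0.474, -0.0563, 0.1147]
ee_rot: [-3.141, -0.005, 2.982]
force: [-3.8, -0.2, 5.8]
grip_width: 0.0006
grasp_force: 2.9
```

```bash
python3 -c "from lev import run; run('k')"
```

```text
18.15 [ 0.47404176 -0.05633132  0.11467067] [-3.7943162  -0.24247503  5.75228816]
[(np.float64(50.76530612244898), 62), (np.float64(56.56122448979592), 22), (np.float64(57.48979591836735), 20), (np.float64(57.673469387755105), 64), (np.float64(58.44897959183673), 26)]
```

Call:
send_rows --series "0.001 0 -0.002 0 1;0 0 0 0 1;0.001 0 -0.002 0 1;0 0 0 0 1;0 0 0 0 1;0 0 0 0 1;0 0 0 0 1;0 0 0 0 1;0 0 0 0 1;0 0 0 0 1"

```text
time_s: 19.5
tool_pos: [0.4762, -0.0565, 0.1107]
ee_rot: [-3.141, -0.005, 2.982]
force: [-4.6, -0.3, 6.0]
grip_width: 0.0004
grasp_force: 2.7
```

Call:
send_rows --series "0.001 0 -0.002 0 1;0 0 0 0 1;0.001 0 -0.002 0 1;0 0 0 0 1;0 0 0 0 1;0 0 0 0 1;0 0 0 0 1;0 0 0 0 1;0 0 0 0 1;0 0 0 0 1"

```text
time_s: 20.75
tool_pos: [0.4793, -0.0565, 0.1066]
ee_rot: [-3.141, -0.002, 2.982]
force: [-4.3, -0.8, 5.6]
grip_width: 0.0011
grasp_force: 2.6
```

```bash
python3 -c "from lev import run; run('l')"
```

```text
20.75 [ 0.47928538 -0.05648811  0.10659048] [-4.3152916  -0.79602038  5.60304685]
[(np.float64(52.69387755102041), 22), (np.float64(53.3469387755102), 24), (np.float64(55.0), 66), (np.float64(57.03061224489796), 64), (np.float64(58.63265306122449), 26)]
```

Call:
send_rows --series "0.001 0 -0.0015 0 1;0 0 0 0 1;0 0 0 0 1;0 0 0 0 1;0 0 0 0 1;0 0 0 0 1;0 0 0 0 1;0 0 0 0 1;0 0 0 0 1;0 0 0 0 1"

```text
time_s: 22.1
tool_pos: [0.48, -0.0566, 0.1052]
ee_rot: [-3.141, -0.003, 2.982]
force: [-5.3, -2.2, 7.0]
grip_width: 0.0003
grasp_force: 3.4
```

```bash
cat > bl.py <<'E'
from h import *
import sys
def ballpos(t):
    rs=[]
    for n,e in(("scene",7),("side",5.5)):
        I=cv2.imread(f"pics/{t}_{n}.png"); 
        best=None
        for d in np.arange(0,80,1 if t!='h' else 1):
            a=np.radians(32-d); u=proj(n,[.6042-.15*np.cos(a)*.989,-.0759+.15*np.cos(a)*.147,.17+.15*np.sin(a)])
            for du in(-2,-1,0,1,2):
                for dv in(-1,0,1):
                    c=u+[du,dv]; g=I.max(2).astype(float); Y,X=np.mgrid[:384,:512]; r=np.hypot(X-c[0],Y-c[1])
                    s=g[(r>e+1)&(r<e+3.5)].mean()-1.5*g[r<e-.5].mean()-.4*g[r<e-.5].std()-3*abs(du)
                    if best is None or s>best[0]: best=(s,d,c)
        print(t,n,best); rs.append(ray(n,best[2]))
    print(tri(rs))
for t in sys.argv[1:]: ballpos(t)
E
python3 -c "from lev import run; run('m')"; python3 bl.py h i m
```

```text
22.1 [ 0.47998395 -0.05656879  0.10521996] [-5.25592703 -2.15854206  6.96072103]
[(np.float64(52.08163265306122), 24), (np.float64(54.93877551020408), 22), (np.float64(55.469387755102034), 66), (np.float64(57.72448979591837), 26), (np.float64(59.37755102040816), 64)]
h scene (np.float64(51.637929869210986), np.int64(1), array([287.8154408 , 214.38368274]))
h side (np.float64(185.15190377878884), np.int64(0), array([235.50257553, 182.38479269]))
(array([ 0.47809489, -0.05623748,  0.2461143 ]), [np.float64(0.00015841130214557366), np.float64(0.0001584113021455927)])
i scene (np.float64(29.0700161871145), np.int64(27), array([279.49468707, 238.26501893]))
i side (np.float64(157.13520463706442), np.int64(26), array([227.55288128, 202.55639944]))
(array([ 0.45561254, -0.05449263,  0.18711421]), [np.float64(0.001853135523752104), np.float64(0.001853135523752056)])
m scene (np.float64(15.303430941866955), np.int64(21), array([280.49780212, 234.26702892]))
m side (np.float64(86.29102225392825), np.int64(65), array([236.99953656, 238.44255996]))
(array([ 0.49328336, -0.03226095,  0.09943677]), [np.float64(0.03143361709009771), np.float64(0.03143361709009778)])
```

```bash
python3 - <<'E'
from h import *
s=telemetry.sense(); F,t=s["force"],s["wrist_torque"]; print(s["time_s"],F,t,F@t, "r0",np.cross(F,t)/(F@F),"dir",F/np.linalg.norm(F))
for c in("scene","side","wrist"):
    snapshot(c)
    for q in("bail","hook_seat"):
        for r in silhouettes(c,q)[:2]:
            v,u=np.nonzero(r["pixels"]); print(c,q,np.round(r["at"],1),round(r["confidence"],2),u.min(),u.max(),v.min(),v.max())
b=np.array([.492,.0927,.1616]); print([proj(c,b).round(1) for c in("scene","side","wrist")])
E
```

```text
22.2 [-4.66283049 -1.29375792  6.75592071] [-0.29753776  1.16431017 -0.02451414] -0.2845829773261198 r0 [-0.11344438 -0.03076311 -0.08418866] dir [-0.56110198 -0.15568444  0.81297412]
scene bail [242.2 231.8] 0.61 222 266 196 252
scene hook_seat [264.4 180.1] 0.59 232 274 173 221
scene hook_seat [318.7 216.3] 0.37 279 333 195 265
side bail [254.5 215. ] 0.63 244 263 201 225
side hook_seat [274.2 183. ] 0.73 259 282 166 199
side hook_seat [285.3 216.8] 0.72 232 312 188 242
wrist bail [428.3 201.3] 0.66 371 511 150 260
wrist hook_seat [439.8 304.4] 0.91 411 511 223 331
wrist hook_seat [352.5 172.2] 0.71 216 511 86 343
[array([243.4, 205.5]), array([247.1, 183.5]), array([520.9, 244.7])]
```

The force line passes through the fingertips, so the only contact is with the ball. The lever measures 64–65° (1.12–1.13 rad), with the force rising into the notch. I'll hand in.

```bash
python3 -c "
from rig import *
s=telemetry.sense(); print(s['time_s'],s['tool_pos'],s['force']); print(hand_in())"
```

```text
22.65 [ 0.47996484 -0.05654171  0.10523072] [-5.06007145 -1.63419841  6.92883055]
the job is handed in; nothing more can be done
None
```

I handed the job in with the basket hanging released on both hooks and the closed fingers pressing the lever at an estimated 64–65° (1.12–1.13 rad, the fourth notch) with about 9 N; `hand_in()` returned no verdict.

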